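# Clock the square head and lock it

### The job

Screw the square steel head clockwise (seen from above) until you feel it take up on the rubber washer under it, then carry on to the very next position where its sides stand square with the base plate, and stop there. Then fit the blue locking collar over the head, fully home on the plate between the two guide rails, without forcing it or disturbing the other things.

Things in the scene. Friction and masses are not known exactly. Their poses are not given: they have to be found in the camera images.
- fixture: Fixed aluminium base plate, 130 x 130 x 12 mm, on the worktop. Origin: centre of its underside; x, y parallel to its edges, z up. Two steel guide rails on it run along its x, each 60 x 12 x 9 mm (tops 21 mm above the worktop), centred at y = +38 and -38 mm, so 64 mm apart inside. The stud with the square head stands at its centre.
- head: Square steel head, 40 x 40 x 52 mm (top 4 mm chamfered), on a vertical right-hand M16 stud (2 mm a turn) at the plate's centre. Origin: centre of its underside, about 18 mm above the worktop; x, y square to its sides, z up. It turns clockwise easily (0.04 N m) until it meets the washer, 0.3 to 1.4 rad after the start; from there with 0.35 N m, rising by 0.15 N m per rad; let go, it springs back 0.05 to 0.07 rad and stays.
- head_top (a point): Centre of the head's top face, about 70 mm above the worktop; axes as the head's. The sides are square with the plate every quarter turn. Such positions passed before the washer is met do not count; the right one is the first after the take-up, and lies at least 0.5 rad past it.
- washer_seat (a point): Point on the stud's axis where the black rubber washer (37 mm across) lies, 18 mm above the plate's underside; axes as the plate's. Nothing shows when the head meets the washer: it must be felt as the rise in moment while turning on (a rise lost if the hand rebounds by 0.05 rad). 2 rad past the take-up the washer is spoilt. Turned back, the head comes loose again.
- collar: Loose blue square ring on the worktop: outside 60 x 60 mm, 34 mm high, walls 8 mm, so a 44 x 44 mm hole right through. About 0.18 kg. Origin: centre of its underside; x, y square to its sides, z up. Both ends and all sides are alike. Fully home it stands on the plate (underside 12 mm above the worktop), round the head, between the rails (2 mm of play a side on each).
- bend_support: Bystander: steel bend-test support with two rollers, 50 x 140 x 43 mm, origin under its centre. Leave alone.
- weight_500g: Bystander: brass-coloured knobbed check weight, 38 mm across, 62 mm high, origin under its centre. Leave alone.
- micrometer: Bystander: outside micrometer, 48 x 148 x 17 mm, origin under its centre. Leave alone.
- tape_1: Bystander: roll of beige tape lying flat, 100 mm across, 25 mm high, origin under its centre. Leave alone.
- screw_bin: Bystander: small yellow bin of screws, 66 x 100 x 32 mm, origin under its centre. Leave alone.
Mind the look-alikes: they are no part of the job. Of the things that look like the collar, take the one that is farthest to the robot's right at the start.

How it is judged (in metres and radians):
On the way:
1. the head is taken up on its washer, its sides square with the plate, and let go (z of head in the frame of fixture below 0.0179204 m and (angle between the x axis of head and the x axis of fixture, either way round below 0.08 rad or angle between the x axis of head and the y axis of fixture, either way round below 0.08 rad) and contact force between the fingers and head below 0.05 N), for 0.2 s.
At the end, for the whole second after the job is handed in: Head 0.25 to 2.0 rad past the take-up on its washer, sides within 0.08 rad of square with the plate; collar resting level on the plate (height within 2 mm, tilt under 0.05 rad), within 4 mm of centred round the head, still and let go (z of head in the frame of fixture below 0.0179204 m and (angle between the x axis of head and the x axis of fixture, either way round below 0.08 rad or angle between the x axis of head and the y axis of fixture, either way round below 0.08 rad) and z of collar in the frame of fixture between 0.01 and 0.014 m and horizontal distance between collar and head below 0.004 m and angle between collar's own z axis and vertical below 0.05 rad and linear speed of collar below 0.01 m/s); the robot touches nothing.
It fails at once if the head is wound more than 2.0 rad past the take-up (the washer is spoilt) (z of head in the frame of fixture below 0.0173634 m).
It fails at once if the collar is forced: more than 25 N between it and the head or the plate (contact force between collar and head above 25 N or contact force between collar and fixture above 25 N).
It fails at once if a bystander is moved by more than 20 mm (distance of any of bend_support, weight_500g, micrometer, tape_1, screw_bin from where it was at the start of the episode above 0.02 m).
It also fails if it takes over 72 s, if anything falls off the work surface, if the arm or the gripper's body presses on something with over 40 N, if the wrist force passes 120 N, or if a joint passes its speed limit or range.

### The arm

A 6-joint arm with a two-finger parallel gripper is mounted at the origin on a cart in front of the work surface, level with it; the furniture and walls round the work are solid. World frame = base frame: x ahead of the robot, y to its left, z up, the work surface at z = 0. Lengths are in m, angles in degrees, forces in N, time in s.
With the tool pointing down it reaches from about 0.3 to 0.75 m from the base axis. Payload 8.5 kg.
Tool frame: the origin (TCP) lies midway between the tips of the shut fingers; the grasp point (between the pads) lies 19 mm behind it (env.grip_depth is the distance from the TCP to the grasp point, in m); x points along the fingers, y is the direction in which the jaws open and shut, and the axes are right-handed (so a half turn about x gives the same grasp; the last joint's range is limited). The gripper opens to 85 mm and grips with 20 to 120 N. Pads are 22 mm wide; open, the fingers measure 114 mm over their backs; the gripper's body (76 mm by 85 mm) begins 54 mm behind the grasp point. The pads swing forward as they close: fully open they stand 13 mm farther back than shut.
Start: joints at [64.211, 21.807, 74.336, -0, 83.858, -12.336], TCP at [0.128, 0.535, 0.231] pointing down, gripper open.
Joint ranges: [-178.18, 178.18], [-50.72, 133.34], [12.68, 142.11], [-81.47, 261.47], [9.98, 163.14], [-165.26, 165.26]. Speed limits (degrees/s): [136.94, 136.94, 180, 180, 180, 180].

### API

Orientations are given as a 3x3 rotation matrix whose columns are the frame's x, y, z axes.
In Python, from rig import env gives the robot as it stands.
- The arm moves only by the tool play_rows, never from a script. Its arguments are lists of equal length, an entry for each row: "travel": the shift along the world's x, y, z in cm, a list of three; "rotation": the turn, a rotation vector about the world's x, y, z in rad, a list of three; "claw": the finger opening in cm, from 0 to 8.54. A call has 1 to 12 rows; each row shifts and turns the pose as measured when the row begins; what a row does not reach is not made up. A row lasts 1/12 s, in which the tool goes at most 41.7 mm and 7.16 degrees, less where a joint would pass 70% of its speed; a pose out of reach is approached as far as the arm can. A call is refused whole if a number of a shift passes 4.17 or a number of a turn 0.125, either way. A call with a gripper value outside its range is refused whole. The fingers move at their own pace and stop on an object; "squeeze" is the grip in N (left out, the last holds). Time passes only in rows, so rows that do not move let the fingers close. It gives the time, the measured TCP pose, the force and the opening at its end, in the units of the state.
- env.observe(): the state, without advancing time (a new reading comes with each control period).
- env.get_image(name): name is "scene" or "top"; returns the picture (480x640x3 uint8, red, green, blue); there is no depth.
- env.camera_info(name): a dict with "vertical_fov" (degrees; the focal length in pixels is half the picture's height over the tangent of half this angle, whatever the lens; pixels are square), "cx", "cy" (the principal point, pixels), "D" ([k1, k2, p1, p2, k3] as OpenCV has them; the pictures are not rectified), "eye" and "rotation" of the camera in the world. Camera axes: x right, y down, z forward; pixel columns grow to the right and rows downward; lengths in m; the calibration is good to about 2 mm. A picture is of the moment at which its call begins. camera_info takes no time and is no camera call.
- env.close_job(): hands the job in, once; it reports no verdict.
The state is a dict: "time_s": time; "q": joint angles; "qvel": joint speeds; "joint_efforts": joint torques, N m; "position": TCP position; "tool_rot": TCP orientation; "ft_force": force on the tool from outside, world axes, zero at the start; "wrist_torque": the same for the moment, N m; "grip_width": finger opening in m.
Only numpy, scipy, OpenCV 4.12 (cv2) and the standard library are available. Lean on these libraries where they do the work, as an engineer would, in place of code of your own. Each camera call takes 0.05 s, during which the arm holds its last target.

## Working session

There is one attempt and no reset: what is moved stays moved. The work goes in short steps, Python scripts to look and compute and a tool call to move; the robot and the scene stay as the last step left them, time stands still between calls to the robot, and variables do not carry over. Pictures are saved under pics/ and viewed, and the job is handed in when it is done.

Besides the shell and the picture viewer there is one more tool, called by a JSON object that holds its "fn" and its "kwargs", one argument or row to a line. play_rows: Moves the arm, as the interface text tells. Its arguments: {"type":"object","properties":{"travel":{"type":"array","items":{"type":"array","items":{"type":"number"}}},"rotation":{"type":"array","items":{"type":"array","items":{"type":"number"}}},"claw":{"type":"array","items":{"type":"number"}},"squeeze":{"type":"number"}},"required":["travel","rotation","claw"]}

```bash
ls; mkdir -p pics; python3 - <<'E'
from rig import env
import cv2
for n in("scene","top"):
    cv2.imwrite(f"pics/{n}0.png",env.get_image(n)[:,:,::-1]); print(env.camera_info(n))
print(env.observe(), env.grip_depth)
E
```

```text
pics
{'vertical_fov': 43.7577345627862, 'cx': 313.0329494824157, 'cy': 239.3013118963145, 'D': array([-0.0241825,  0.       ,  0.       ,  0.       ,  0.       ]), 'eye': array([-0.01693225, -0.53518225,  0.62973477]), 'rotation': array([[ 0.77495937, -0.32512209,  0.54197195],
       [-0.63195763, -0.38747465,  0.67118772],
       [-0.00821756, -0.86264652, -0.50574049]])}
{'vertical_fov': 57.63154724871835, 'cx': 311.3148785613403, 'cy': 238.93726200176573, 'D': array([-0.06231194,  0.        ,  0.        ,  0.        ,  0.        ]), 'eye': array([0.47277745, 0.22650885, 0.90669271]), 'rotation': array([[-0.01902042, -0.98664897,  0.16174681],
       [-0.99907978,  0.01253581, -0.04101765],
       [ 0.0384424 , -0.16237814, -0.98597947]])}
{'time_s': 0.1, 'q': array([ 6.42109162e+01,  2.18388277e+01,  7.43783557e+01,  3.11604399e-03,
        8.38565673e+01, -1.23341747e+01]), 'qvel': array([ 0.01710506, -0.15681482, -0.11549087, -0.03404314, -0.01195766,
       -0.03580654]), 'joint_efforts': array([ 5.08666795e-03, -4.49225450e+01, -2.31656438e+01, -8.47037222e-05,
        3.69730551e-03,  3.63543052e-05]), 'position': array([0.12783911, 0.5346865 , 0.23076969]), 'tool_rot': array([[-6.08692546e-04,  2.32685366e-01,  9.72551875e-01],
       [-1.13546497e-03,  9.72551268e-01, -2.32685932e-01],
       [-9.99999170e-01, -1.24593278e-03, -3.27778625e-04]]), 'ft_force': array([-0.36347655,  0.37956613,  0.56507924]), 'wrist_torque': array([-0.03212231, -0.03425408, -0.02475045]), 'grip_width': 0.0855910362843702} 0.0187
```

View pics/scene0.png

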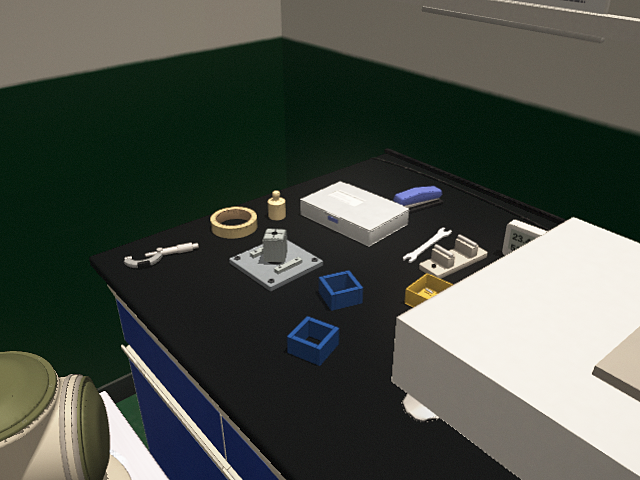

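View pics/top0.png

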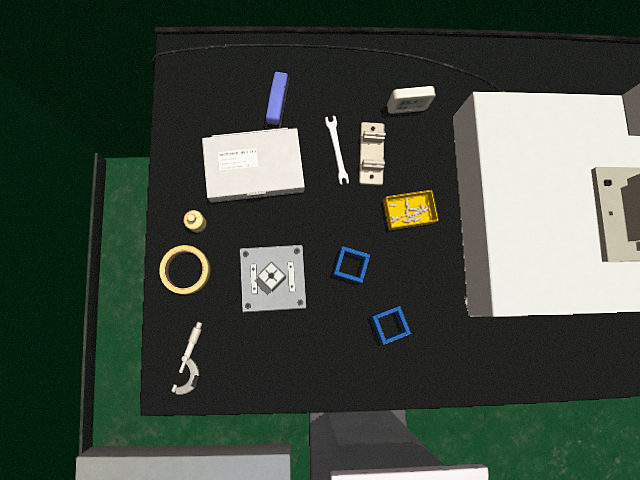

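The top view shows two blue rings: A at (351,265) and B at (391,325). Image right is the robot's right (−y), so B fits "farthest to the right". I'll check it enlarged, along with the fixture.

```bash
cat > h.py <<'E'
import numpy as np, cv2
from rig import env
def K(n):
    c=env.camera_info(n); f=240/np.tan(np.radians(c['vertical_fov']/2))
    return c,np.array([[f,0,c['cx']],[0,f,c['cy']],[0,0,1.]])
def ray(n,px,z):
    c,k=K(n); u=cv2.undistortPoints(np.array(px,float).reshape(-1,1,2),k,c['D'])[:,0]
    d=np.c_[u,np.ones(len(u))]@c['rotation'].T
    return c['eye']+d*((z-c['eye'][2])/d[:,2])[:,None]
def proj(n,P):
    c,k=K(n); R=c['rotation'].T
    return cv2.projectPoints(np.array(P,float).reshape(-1,1,3),cv2.Rodrigues(R)[0],-R@c['eye'],k,c['D'])[0][:,0]
def crop(img,x0,y0,x1,y1,s,name):
    cv2.imwrite(name,cv2.resize(img[y0:y1,x0:x1,::-1] ,None,fx=s,fy=s,interpolation=cv2.INTER_CUBIC))
E
python3 - <<'E'
import cv2
from h import *
a=cv2.imread('pics/top0.png')[:,:,::-1]; s=cv2.imread('pics/scene0.png')[:,:,::-1]
crop(a,325,235,425,355,5,'pics/c1.png'); crop(a,232,237,314,319,7,'pics/c2.png'); crop(s,220,215,350,375,4,'pics/c3.png') if 0 else crop(s,220,215,350,365,4,'pics/c3.png')
E
```

```text
(no output)
```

View pics/c1.png

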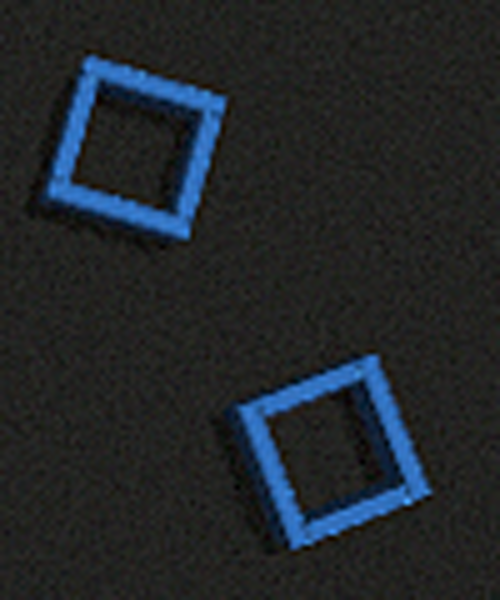

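View pics/c2.png

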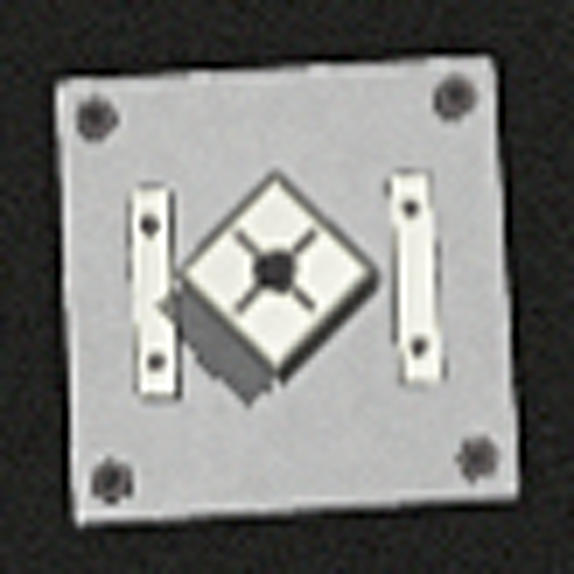

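View pics/c3.png

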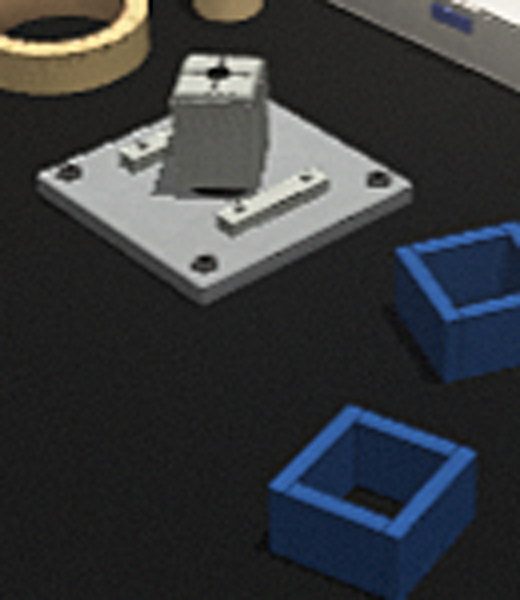

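```bash
python3 - <<'E'
from h import *
def m(pts,o,s,z,name):
    p=(np.array(pts,float)+.5)/s-.5+o; w=ray('top',p,z); c=w.mean(0)
    e=np.roll(w,-1,0)-w; L=np.linalg.norm(e[:,:2],axis=1); a=np.degrees(np.arctan2(e[:,1],e[:,0]))
    print(name,c.round(4),L.round(4),a.round(1), 'mean mod90',np.degrees(np.angle(np.mean(np.exp(4j*np.radians(a)))))/4)
    return c
o=np.array([232,237])
f=m([(57,80),(492,57),(520,497),(77,523)],o,7,.012,'plate')
h=m([(277,173),(370,272),(280,370),(183,272)],o,7,.0701,'head')
b=m([(240,408),(376,355),(431,493),(294,549)],np.array([325,235]),5,.034,'B')
a=m([(88,58),(224,102),(188,238),(50,190)],np.array([325,235]),5,.034,'A')
for c in(f,h,b): print(proj('scene',[c]))
# tape, weight, micrometer
print(ray('top',[(185,269)],.02),ray('top',[(195,220)],.06),ray('top',[(198,325)],.01))
E
```

```text
plate [0.5405 0.2702 0.012 ] [0.1284 0.1293 0.128  0.1293] [ -87.7 -177.3   92.3    2.9] mean mod90 2.557327194904196
head [0.5404 0.2698 0.0701] [0.0374 0.0361 0.0378 0.0372] [-137.5  136.8   44.2  -43.8] mean mod90 44.899325931587576
B [0.441  0.0336 0.034 ] [0.0591 0.0583 0.0595 0.0588] [ -70.6 -160.4  109.9   19.3] mean mod90 19.56740504659066
A [0.5638 0.1087 0.034 ] [0.058  0.0573 0.0587 0.056 ] [-108.9  163.    69.8  -17.6] mean mod90 -18.419395085972102
[[275.84168113 259.78929793]]
[[274.66776578 233.8071425 ]]
[[313.22727489 332.0702751 ]]
[[0.55975211 0.44698033 0.02      ]] [[0.65241034 0.41997554 0.06      ]] [[0.44728797 0.42072902 0.01      ]]
```

Ring B has its centre at (0.441, 0.034) and sits about 75 mm farther right than A, so B is the collar. The head relative to the plate is about 42.3° (mod 90). The square positions are therefore at 0.74 and 2.31 rad clockwise, and which one counts depends on where the take-up is felt. Next I move above the head.

{"fn": "play_rows", "kwargs": {
  "travel": [
    [3.4, -2.2, 0],
    [3.4, -2.2, 0],
    [3.4, -2.2, 0],
    [3.4, -2.2, 0],
    [3.4, -2.2, 0],
    [3.4, -2.2, 0],
    [3.4, -2.2, 0],
    [3.4, -2.2, 0],
    [3.4, -2.2, 0],
    [3.4, -2.2, 0],
    [3.4, -2.2, -1],
    [3.4, -2.2, -1]
  ],
  "rotation": [
    [0, 0, -0.046],
    [0, 0, -0.046],
    [0, 0, -0.046],
    [0, 0, -0.046],
    [0, 0, -0.046],
    [0, 0, -0.046],
    [0, 0, -0.046],
    [0, 0, -0.046],
    [0, 0, -0.046],
    [0, 0, -0.046],
    [0, 0, -0.046],
    [0, 0, -0.046]
  ],
  "claw": [8.5, 8.5, 8.5, 8.5, 8.5, 8.5, 8.5, 8.5, 8.5, 8.5, 8.5, 8.5],
  "squeeze": 60
}}

```text
time_s: 1.1
position: [0.5379, 0.2624, 0.2095]
tool_rot: [[-0.005, 0.717, 0.697], [-0.0, 0.697, -0.717], [-1.0, -0.004, -0.004]]
ft_force: [0.2, 0.8, 0.2]
grip_width: 0.085
```

```bash
cat > t.py <<'E'
import sys
from h import *
def st():
    o=env.observe(); R=o['tool_rot']; p=o['position']
    yaw=np.degrees(np.arctan2(R[1,1],R[0,1]))
    # tilt: rotvec (world) taking tool x to -z
    tilt=np.cross(R[:,0],[0,0,-1])
    print('t %.2f p %s cm yaw %.2f tilt %s F %s M %s w %.1fmm q6 %.1f'%(o['time_s'],(p*100).round(2),yaw,tilt.round(3),o['ft_force'].round(1),o['wrist_torque'].round(3),o['grip_width']*1e3,o['q'][5]))
    return o,p,yaw
if __name__=='__main__':
    o,p,yaw=st()
    if len(sys.argv)>3:
        g=np.array([float(v) for v in sys.argv[1:4]])
        print('to go cm',(g-p*100).round(2), 'turn rad', round(float(np.radians(float(sys.argv[4])-yaw)),3))
E
python3 t.py 54.04 26.98 10 44.9
```

```text
t 1.10 p [53.79 26.24 20.95] cm yaw 44.21 tilt [ 0.    -0.005  0.   ] F [0.2 0.8 0.2] M [ 0.046 -0.026  0.015] w 85.0mm q6 -29.6
to go cm [  0.25   0.74 -10.95] turn rad 0.012
```

{"fn": "play_rows", "kwargs": {
  "travel": [
    [0.25, 0.7, -2],
    [0, 0, -3],
    [0, 0, -3],
    [0, 0, -2],
    [0, 0, 0]
  ],
  "rotation": [
    [0, -0.005, 0.012],
    [0, 0, 0],
    [0, 0, 0],
    [0, 0, 0],
    [0, 0, 0]
  ],
  "claw": [8.5, 8.5, 8.5, 8.5, 8.5]
}}

```text
time_s: 1.52
position: [0.5471, 0.2618, 0.1016]
tool_rot: [[-0.002, 0.718, 0.696], [-0.002, 0.696, -0.718], [-1.0, -0.003, 0.0]]
ft_force: [-0.0, -0.2, 0.4]
grip_width: 0.0848
```

```bash
python3 t.py 54.04 26.98 2.8 44.9
```

```text
t 1.52 p [54.71 26.18 10.16] cm yaw 44.10 tilt [ 0.002 -0.002  0.   ] F [-0.  -0.2  0.4] M [-0.005  0.023 -0.009] w 84.8mm q6 -29.6
to go cm [-0.67  0.8  -7.36] turn rad 0.014
```

{"fn": "play_rows", "kwargs": {
  "travel": [
    [-0.65, 0.8, 0],
    [0, 0, 0],
    [0, 0, 0]
  ],
  "rotation": [
    [0, 0, 0.014],
    [0, 0, 0],
    [0, 0, 0]
  ],
  "claw": [8.5, 8.5, 8.5]
}}

```text
time_s: 1.77
position: [0.5401, 0.2708, 0.1028]
tool_rot: [[-0.002, 0.707, 0.707], [-0.002, 0.707, -0.707], [-1.0, -0.003, 0.0]]
ft_force: [-0.6, 1.1, -0.3]
grip_width: 0.0848
```

```bash
python3 t.py 54.04 26.98 2.8 44.9; python3 - <<'E'
from h import *
crop(env.get_image('scene'),200,130,360,290,4,'pics/s1.png')
E
```

```text
t 1.77 p [54.01 27.08 10.28] cm yaw 44.99 tilt [ 0.002 -0.002  0.   ] F [-0.6  1.1 -0.3] M [-0.007  0.021  0.045] w 84.8mm q6 -29.5
to go cm [ 0.03 -0.1  -7.48] turn rad -0.002
```

View pics/s1.png

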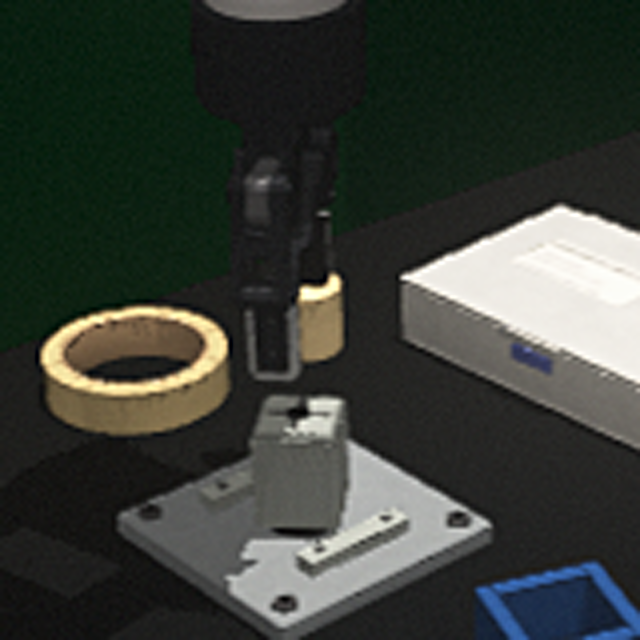

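The gripper stands squarely over the head, jaws across it (crop (300,420)). Descending.

{"fn": "play_rows", "kwargs": {
  "travel": [
    [0.03, -0.08, -2],
    [0, 0, -2],
    [0, 0, -2],
    [0, 0, -1.2],
    [0, 0, 0],
    [0, 0, 0]
  ],
  "rotation": [
    [0, 0, 0],
    [0, 0, 0],
    [0, 0, 0],
    [0, 0, 0],
    [0, 0, 0],
    [0, 0, 0]
  ],
  "claw": [8.5, 8.5, 8.5, 8.5, 8.5, 8.5]
}}

```text
time_s: 2.32
position: [0.5442, 0.2726, 0.0379]
tool_rot: [[0.016, 0.705, 0.709], [0.003, 0.709, -0.706], [-1.0, 0.013, 0.009]]
ft_force: [-0.1, 0.7, -0.0]
grip_width: 0.0847
```

```bash
python3 t.py 54.04 26.98 2.8 44.9
```

```text
t 2.32 p [54.42 27.26  3.79] cm yaw 45.13 tilt [-0.003  0.016  0.   ] F [-0.1  0.7 -0. ] M [-0.023  0.034  0.032] w 84.7mm q6 -29.6
to go cm [-0.38 -0.28 -0.99] turn rad -0.004
```

{"fn": "play_rows", "kwargs": {
  "travel": [
    [-0.38, -0.28, -0.5],
    [0, 0, -0.3],
    [0, 0, 0],
    [0, 0, 0]
  ],
  "rotation": [
    [-0.003, 0.016, -0.004],
    [0, 0, 0],
    [0, 0, 0],
    [0, 0, 0]
  ],
  "claw": [8.5, 8.5, 8.5, 8.5]
}}

```text
time_s: 2.65
position: [0.5418, 0.2701, 0.0334]
tool_rot: [[0.004, 0.708, 0.706], [0.001, 0.706, -0.708], [-1.0, 0.004, 0.002]]
ft_force: [1.0, 0.1, 0.5]
grip_width: 0.0851
```

```bash
python3 t.py 54.04 26.98 2.8 44.9
```

```text
t 2.65 p [54.18 27.01  3.34] cm yaw 44.90 tilt [-0.001  0.004  0.   ] F [1.  0.1 0.5] M [ 0.012 -0.018  0.023] w 85.1mm q6 -29.6
to go cm [-0.14 -0.03 -0.54] turn rad 0.0
```

{"fn": "play_rows", "kwargs": {
  "travel": [
    [-0.14, -0.03, -0.5],
    [0, 0, 0],
    [-0.03, 0, 0],
    [0, 0, 0]
  ],
  "rotation": [
    [0, 0.004, 0],
    [0, 0, 0],
    [0, 0, 0],
    [0, 0, 0]
  ],
  "claw": [8.5, 8.5, 8.5, 8.5]
}}

```text
time_s: 2.98
position: [0.5404, 0.2699, 0.0288]
tool_rot: [[0.002, 0.708, 0.706], [0.002, 0.706, -0.708], [-1.0, 0.002, -0.0]]
ft_force: [-0.1, -0.5, -0.3]
grip_width: 0.0852
```

```bash
python3 t.py 54.04 26.98 2.8 44.9
```

```text
t 2.98 p [54.04 26.99  2.88] cm yaw 44.89 tilt [-0.002  0.002  0.   ] F [-0.1 -0.5 -0.3] M [-0.001  0.067  0.011] w 85.2mm q6 -29.6
to go cm [ 0.   -0.01 -0.08] turn rad 0.0
```

Close on the head with a moderate grip.

{"fn": "play_rows", "kwargs": {
  "travel": [
    [0, 0, 0],
    [0, 0, 0],
    [0, 0, 0],
    [0, 0, 0],
    [0, 0, 0],
    [0, 0, 0],
    [0, 0, 0],
    [0, 0, 0]
  ],
  "rotation": [
    [0, 0, 0],
    [0, 0, 0],
    [0, 0, 0],
    [0, 0, 0],
    [0, 0, 0],
    [0, 0, 0],
    [0, 0, 0],
    [0, 0, 0]
  ],
  "claw": [3.5, 3.5, 3.5, 3.5, 3.5, 3.5, 3.5, 3.5],
  "squeeze": 70
}}

```text
time_s: 3.65
position: [0.5414, 0.2708, 0.0298]
tool_rot: [[0.005, 0.708, 0.706], [0.003, 0.706, -0.708], [-1.0, 0.006, 0.001]]
ft_force: [0.6, 1.2, 1.4]
grip_width: 0.039
```

```bash
python3 t.py 54.04 26.98 2.8 44.9
```

```text
t 3.65 p [54.14 27.08  2.98] cm yaw 44.90 tilt [-0.003  0.005  0.   ] F [0.6 1.2 1.4] M [0.072 0.016 0.007] w 39.0mm q6 -29.6
to go cm [-0.1  -0.1  -0.18] turn rad -0.0
```

{"fn": "play_rows", "kwargs": {
  "travel": [
    [0, 0, 0],
    [0, 0, 0],
    [0, 0, 0],
    [0, 0, 0],
    [0, 0, 0]
  ],
  "rotation": [
    [0, 0, -0.06],
    [0, 0, -0.06],
    [0, 0, -0.06],
    [0, 0, -0.06],
    [0, 0, 0]
  ],
  "claw": [3.5, 3.5, 3.5, 3.5, 3.5]
}}

```text
time_s: 4.07
position: [0.5412, 0.2709, 0.0297]
tool_rot: [[0.005, 0.861, 0.508], [0.002, 0.508, -0.861], [-1.0, 0.005, 0.001]]
ft_force: [-0.4, 1.2, 1.0]
grip_width: 0.0389
```

```bash
python3 t.py 54.14 27.08 2.8 -90.9
```

```text
t 4.07 p [54.12 27.09  2.97] cm yaw 30.55 tilt [-0.002  0.005  0.   ] F [-0.4  1.2  1. ] M [ 0.059  0.08  -0.017] w 38.9mm q6 -15.2
to go cm [ 0.02 -0.01 -0.17] turn rad -2.12
```

{"fn": "play_rows", "kwargs": {
  "travel": [
    [0, 0, 0],
    [0, 0, 0],
    [0, 0, 0],
    [0, 0, 0]
  ],
  "rotation": [
    [0, 0, -0.06],
    [0, 0, -0.06],
    [0, 0, -0.06],
    [0, 0, 0]
  ],
  "claw": [3.5, 3.5, 3.5, 3.5]
}}

```text
time_s: 4.4
position: [0.5411, 0.271, 0.0297]
tool_rot: [[0.005, 0.938, 0.346], [0.002, 0.346, -0.938], [-1.0, 0.005, 0.0]]
ft_force: [0.6, 0.9, 1.4]
grip_width: 0.0395
```

```bash
python3 t.py 54.14 27.08 2.8 -90.9
```

```text
t 4.40 p [54.11 27.1   2.97] cm yaw 20.22 tilt [-0.002  0.005  0.   ] F [0.6 0.9 1.4] M [0.075 0.092 0.011] w 39.5mm q6 -4.8
to go cm [ 0.03 -0.02 -0.17] turn rad -1.939
```

{"fn": "play_rows", "kwargs": {
  "travel": [
    [0, 0, -0.03],
    [0, 0, 0],
    [0, 0, 0],
    [0, 0, 0]
  ],
  "rotation": [
    [0, 0, -0.06],
    [0, 0, -0.06],
    [0, 0, -0.06],
    [0, 0, 0]
  ],
  "claw": [3.5, 3.5, 3.5, 3.5]
}}

```text
time_s: 4.73
position: [0.5411, 0.2711, 0.0296]
tool_rot: [[0.005, 0.984, 0.177], [0.001, 0.177, -0.984], [-1.0, 0.005, -0.0]]
ft_force: [1.1, 1.3, -0.4]
grip_width: 0.0393
```

```bash
python3 t.py 54.14 27.08 2.8 -90.9
```

```text
t 4.73 p [54.11 27.11  2.96] cm yaw 10.22 tilt [-0.001  0.005  0.   ] F [ 1.1  1.3 -0.4] M [ 0.098  0.133 -0.029] w 39.3mm q6 5.2
to go cm [ 0.03 -0.03 -0.16] turn rad -1.765
```

{"fn": "play_rows", "kwargs": {
  "travel": [
    [0, 0, 0],
    [0, 0, 0],
    [0, 0, 0]
  ],
  "rotation": [
    [0, 0, -0.06],
    [0, 0, -0.06],
    [0, 0, 0]
  ],
  "claw": [3.5, 3.5, 3.5]
}}

```text
time_s: 4.98
position: [0.541, 0.2712, 0.0296]
tool_rot: [[0.005, 0.998, 0.066], [0.001, 0.066, -0.998], [-1.0, 0.005, -0.0]]
ft_force: [0.4, 1.2, 1.4]
grip_width: 0.0392
```

```bash
python3 t.py 54.14 27.08 2.8 -90.9
```

```text
t 4.98 p [54.1  27.12  2.96] cm yaw 3.80 tilt [-0.001  0.005  0.   ] F [0.4 1.2 1.4] M [ 0.109  0.089 -0.059] w 39.2mm q6 11.7
to go cm [ 0.04 -0.04 -0.16] turn rad -1.653
```

{"fn": "play_rows", "kwargs": {
  "travel": [
    [0, 0, 0],
    [0, 0, 0],
    [0, 0, 0]
  ],
  "rotation": [
    [0, 0, -0.06],
    [0, 0, -0.06],
    [0, 0, 0]
  ],
  "claw": [3.5, 3.5, 3.5]
}}

```text
time_s: 5.23
position: [0.541, 0.2713, 0.0295]
tool_rot: [[0.005, 0.999, -0.044], [0.0, -0.044, -0.999], [-1.0, 0.005, -0.001]]
ft_force: [0.3, 0.8, 1.4]
grip_width: 0.0392
```

```bash
python3 t.py 54.14 27.08 2.8 -90.9
```

```text
t 5.23 p [54.1  27.13  2.95] cm yaw -2.51 tilt [-0.     0.005  0.   ] F [0.3 0.8 1.4] M [ 0.127  0.128 -0.065] w 39.2mm q6 18.0
to go cm [ 0.04 -0.05 -0.15] turn rad -1.543
```

{"fn": "play_rows", "kwargs": {
  "travel": [
    [0, 0, 0],
    [0, 0, 0],
    [0, 0, 0]
  ],
  "rotation": [
    [0, 0, -0.06],
    [0, 0, -0.06],
    [0, 0, 0]
  ],
  "claw": [3.5, 3.5, 3.5]
}}

```text
time_s: 5.48
position: [0.541, 0.2713, 0.0295]
tool_rot: [[0.005, 0.988, -0.152], [0.0, -0.152, -0.988], [-1.0, 0.005, -0.001]]
ft_force: [1.2, 1.3, 0.7]
grip_width: 0.0388
```

```bash
python3 t.py 54.14 27.08 2.8 -90.9
```

```text
t 5.48 p [54.1  27.13  2.95] cm yaw -8.75 tilt [-0.     0.005  0.   ] F [1.2 1.3 0.7] M [ 0.15   0.102 -0.036] w 38.8mm q6 24.2
to go cm [ 0.04 -0.05 -0.15] turn rad -1.434
```

{"fn": "play_rows", "kwargs": {
  "travel": [
    [0, 0, 0],
    [0, 0, 0],
    [0, 0, 0]
  ],
  "rotation": [
    [0, 0, -0.06],
    [0, 0, -0.06],
    [0, 0, 0]
  ],
  "claw": [3.5, 3.5, 3.5]
}}

```text
time_s: 5.73
position: [0.541, 0.2714, 0.0295]
tool_rot: [[0.005, 0.966, -0.258], [-0.0, -0.258, -0.966], [-1.0, 0.005, -0.001]]
ft_force: [0.5, 0.6, -0.5]
grip_width: 0.0394
```

```bash
python3 t.py 54.14 27.08 2.8 -90.9
```

```text
t 5.73 p [54.1  27.14  2.95] cm yaw -14.93 tilt [0.    0.005 0.   ] F [ 0.5  0.6 -0.5] M [ 0.189  0.109 -0.03 ] w 39.4mm q6 30.4
to go cm [ 0.04 -0.06 -0.15] turn rad -1.326
```

{"fn": "play_rows", "kwargs": {
  "travel": [
    [0, 0, 0],
    [0, 0, 0],
    [0, 0, 0]
  ],
  "rotation": [
    [0, 0, -0.06],
    [0, 0, -0.06],
    [0, 0, 0]
  ],
  "claw": [3.5, 3.5, 3.5]
}}

```text
time_s: 5.98
position: [0.541, 0.2715, 0.0294]
tool_rot: [[0.005, 0.933, -0.36], [-0.0, -0.36, -0.933], [-1.0, 0.004, -0.001]]
ft_force: [-0.8, 0.8, 1.7]
grip_width: 0.0391
```

```bash
python3 t.py 54.14 27.08 2.8 -90.9
```

```text
t 5.98 p [54.1  27.15  2.94] cm yaw -21.08 tilt [0.    0.005 0.   ] F [-0.8  0.8  1.7] M [ 0.278  0.16  -0.036] w 39.1mm q6 36.6
to go cm [ 0.04 -0.07 -0.14] turn rad -1.219
```

{"fn": "play_rows", "kwargs": {
  "travel": [
    [0, 0, 0],
    [0, 0, 0],
    [0, 0, 0]
  ],
  "rotation": [
    [0, 0, -0.06],
    [0, 0, -0.06],
    [0, 0, 0]
  ],
  "claw": [3.5, 3.5, 3.5]
}}

```text
time_s: 6.23
position: [0.541, 0.2716, 0.0294]
tool_rot: [[0.005, 0.89, -0.456], [-0.001, -0.456, -0.89], [-1.0, 0.005, -0.002]]
ft_force: [0.9, 0.4, 1.1]
grip_width: 0.0392
```

```bash
python3 t.py 54.14 27.08 2.8 -90.9
```

```text
t 6.23 p [54.1  27.16  2.94] cm yaw -27.15 tilt [0.001 0.005 0.   ] F [0.9 0.4 1.1] M [0.22  0.11  0.263] w 39.2mm q6 42.7
to go cm [ 0.04 -0.08 -0.14] turn rad -1.113
```

The moment rose from about 0.03 to 0.26 N·m between yaw −21° and −27°, so the take-up is about 1.2 rad from the start. The next square position is yaw ≈ −87.4°. I'll turn to ≈ −91° to allow for spring-back.

{"fn": "play_rows", "kwargs": {
  "travel": [
    [0, 0, 0],
    [0, 0, 0],
    [0, 0, 0],
    [0, 0, 0],
    [0, 0, 0],
    [0, 0, 0],
    [0, 0, 0],
    [0, 0, 0]
  ],
  "rotation": [
    [0, 0, 0],
    [0, 0, -0.06],
    [0, 0, -0.06],
    [0, 0, -0.06],
    [0, 0, -0.06],
    [0, 0, -0.06],
    [0, 0, -0.06],
    [0, 0, 0]
  ],
  "claw": [3.5, 3.5, 3.5, 3.5, 3.5, 3.5, 3.5, 3.5],
  "squeeze": 100
}}

```text
time_s: 6.9
position: [0.5411, 0.2718, 0.0294]
tool_rot: [[0.005, 0.691, -0.722], [-0.003, -0.722, -0.691], [-1.0, 0.005, -0.002]]
ft_force: [0.4, 0.2, 1.3]
grip_width: 0.039
```

```bash
python3 t.py 54.14 27.08 2.8 -90.9
```

```text
t 6.90 p [54.11 27.18  2.94] cm yaw -46.25 tilt [0.003 0.005 0.   ] F [0.4 0.2 1.3] M [0.298 0.123 0.238] w 39.0mm q6 62.0
to go cm [ 0.03 -0.1  -0.14] turn rad -0.779
```

{"fn": "play_rows", "kwargs": {
  "travel": [
    [0, 0, 0],
    [0, 0, 0],
    [0, 0, 0],
    [0, 0, 0],
    [0, 0, 0],
    [0, 0, 0],
    [0, 0, 0],
    [0, 0, 0],
    [0, 0, 0],
    [0, 0, 0]
  ],
  "rotation": [
    [0, 0, -0.06],
    [0, 0, -0.06],
    [0, 0, -0.06],
    [0, 0, -0.06],
    [0, 0, -0.06],
    [0, 0, -0.06],
    [0, 0, -0.06],
    [0, 0, -0.06],
    [0, 0, -0.06],
    [0, 0, -0.06]
  ],
  "claw": [3.5, 3.5, 3.5, 3.5, 3.5, 3.5, 3.5, 3.5, 3.5, 3.5]
}}

```text
time_s: 7.73
position: [0.5414, 0.2721, 0.0292]
tool_rot: [[0.004, 0.196, -0.981], [-0.006, -0.981, -0.196], [-1.0, 0.006, -0.003]]
ft_force: [0.0, 1.6, 0.9]
grip_width: 0.0392
```

```bash
python3 t.py 54.14 27.08 2.8 -90.9
```

```text
t 7.73 p [54.14 27.21  2.92] cm yaw -78.71 tilt [0.006 0.004 0.   ] F [0.  1.6 0.9] M [ 0.391 -0.064  0.449] w 39.2mm q6 94.6
to go cm [-0.   -0.13 -0.12] turn rad -0.213
```

{"fn": "play_rows", "kwargs": {
  "travel": [
    [0, 0, 0],
    [0, 0, 0],
    [0, 0, 0],
    [0, 0, 0]
  ],
  "rotation": [
    [0, 0, -0.06],
    [0, 0, -0.06],
    [0, 0, -0.06],
    [0, 0, 0]
  ],
  "claw": [3.5, 3.5, 3.5, 3.5]
}}

```text
time_s: 8.07
position: [0.5416, 0.2722, 0.0292]
tool_rot: [[0.004, 0.029, -1.0], [-0.006, -1.0, -0.03], [-1.0, 0.007, -0.004]]
ft_force: [0.5, 0.6, 0.7]
grip_width: 0.0389
```

```bash
python3 t.py 54.14 27.08 2.8 -90.9;python3 - <<'E'
from h import *
crop(env.get_image('scene'),220,170,330,300,4,'pics/s2.png')
crop(env.get_image('top'),232,237,314,319,7,'pics/t2.png')
E
```

```text
t 8.07 p [54.16 27.22  2.92] cm yaw -88.31 tilt [0.006 0.004 0.   ] F [0.5 0.6 0.7] M [0.313 0.019 0.34 ] w 38.9mm q6 104.2
to go cm [-0.02 -0.14 -0.12] turn rad -0.045
```

View pics/s2.png

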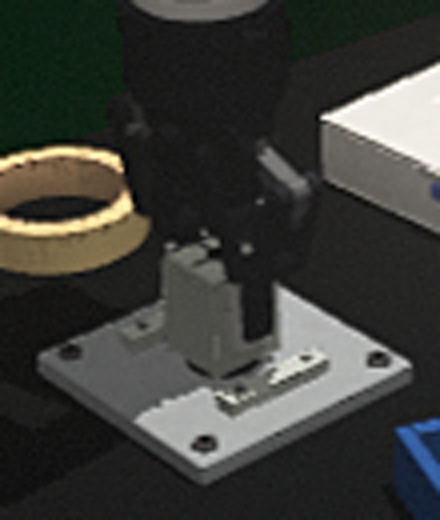

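The head is turning with the hand and is nearly square, with the jaw flat on its face at (255,300). One last small turn, then release.

{"fn": "play_rows", "kwargs": {
  "travel": [
    [0, 0, 0],
    [0, 0, 0]
  ],
  "rotation": [
    [0, 0, -0.055],
    [0, 0, 0]
  ],
  "claw": [3.5, 3.5]
}}

```text
time_s: 8.33
position: [0.5416, 0.2722, 0.0292]
tool_rot: [[0.003, -0.017, -1.0], [-0.007, -1.0, 0.017], [-1.0, 0.007, -0.004]]
ft_force: [0.8, 1.3, 0.2]
grip_width: 0.0387
```

```bash
python3 t.py 54.14 27.08 2.8 -90.9
```

```text
t 8.33 p [54.16 27.22  2.92] cm yaw -90.98 tilt [0.007 0.003 0.   ] F [0.8 1.3 0.2] M [ 0.373 -0.043  0.384] w 38.7mm q6 106.9
to go cm [-0.02 -0.14 -0.12] turn rad 0.001
```

{"fn": "play_rows", "kwargs": {
  "travel": [
    [0, 0, 0],
    [0, 0, 0],
    [0, 0, 0],
    [0, 0, 0],
    [0, 0, 0],
    [0, 0, 0]
  ],
  "rotation": [
    [0, 0, 0],
    [0, 0, 0],
    [0, 0, 0],
    [0, 0, 0],
    [0, 0, 0],
    [0, 0, 0]
  ],
  "claw": [8.5, 8.5, 8.5, 8.5, 8.5, 8.5]
}}

```text
time_s: 8.83
position: [0.5413, 0.2713, 0.0288]
tool_rot: [[0.002, -0.008, -1.0], [-0.008, -1.0, 0.008], [-1.0, 0.008, -0.002]]
ft_force: [0.4, -0.0, 0.1]
grip_width: 0.0847
```

```bash
python3 t.py 54.14 27.08 2.8 -90.9
```

```text
t 8.83 p [54.13 27.13  2.88] cm yaw -90.44 tilt [0.008 0.002 0.   ] F [ 0.4 -0.   0.1] M [ 0.039  0.038 -0.012] w 84.7mm q6 106.3
to go cm [ 0.01 -0.05 -0.08] turn rad -0.008
```

{"fn": "play_rows", "kwargs": {
  "travel": [
    [0, 0, 1],
    [0, 0, 2],
    [0, 0, 2],
    [0, 0, 3],
    [0, 0, 3],
    [-2, -3, 2],
    [-2, -3, 0],
    [-1, -3, 0],
    [-1, -3, 0],
    [0, -3, 0],
    [0, 0, 0]
  ],
  "rotation": [
    [0, 0, 0],
    [0, 0, 0],
    [0, 0, 0],
    [0, 0, 0],
    [0, 0, 0],
    [0, 0, 0.05],
    [0, 0, 0.05],
    [0, 0, 0.05],
    [0, 0, 0.05],
    [0, 0, 0.05],
    [0, 0, 0]
  ],
  "claw": [8.5, 8.5, 8.5, 8.5, 8.5, 8.5, 8.5, 8.5, 8.5, 8.5, 8.5]
}}

```text
time_s: 9.75
position: [0.4773, 0.1176, 0.1721]
tool_rot: [[0.012, 0.259, -0.966], [-0.008, -0.966, -0.259], [-1.0, 0.011, -0.01]]
ft_force: [0.9, -0.5, -0.7]
grip_width: 0.0848
```

```bash
python3 t.py 44.1 3.36 20 19.5;python3 - <<'E'
from h import *
t=env.get_image('top');s=env.get_image('scene')
cv2.imwrite('pics/top3.png',t[:,:,::-1]);cv2.imwrite('pics/scene3.png',s[:,:,::-1])
crop(t,232,237,314,319,7,'pics/t3.png')
crop(s,220,200,350,350,4,'pics/s3.png')
E
```

```text
t 9.75 p [47.73 11.76 17.21] cm yaw -75.00 tilt [0.008 0.012 0.   ] F [ 0.9 -0.5 -0.7] M [-0.025 -0.029 -0.018] w 84.8mm q6 75.4
to go cm [-3.63 -8.4   2.79] turn rad 1.649
```

View pics/t3.png

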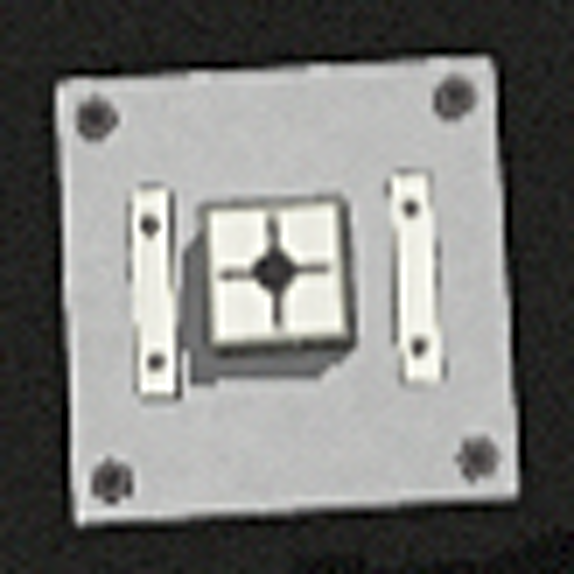

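View pics/s3.png

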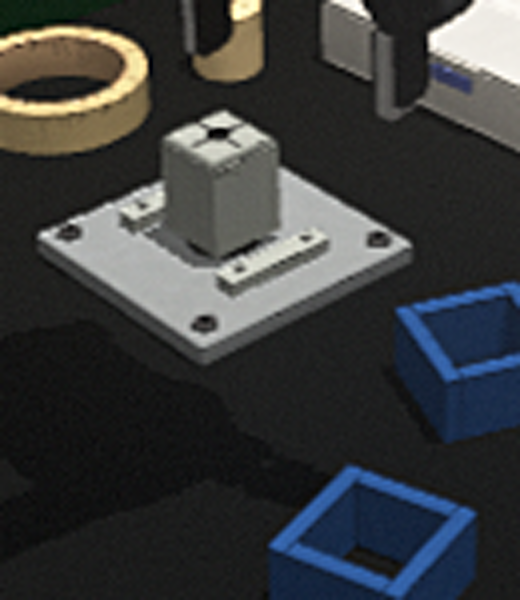

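```bash
cat > ang.py <<'E'
from h import *
def quad(mask,z,s=8,o=(0,0)):
    n,l,stt,ce=cv2.connectedComponentsWithStats(mask); return n,l,stt,ce
def edges(cnt,z,toff,s):
    p=(cnt[:,0].astype(float)+.5)/s-.5+toff
    w=ray('top',p,z)[:,:2].astype(np.float32)
    r=cv2.minAreaRect(w*1000); return r
if __name__=='__main__':
    im=cv2.imread('pics/top3.png'); g=cv2.cvtColor(im,cv2.COLOR_BGR2GRAY)[230:330,225:325]
    s=8; g=cv2.resize(g,None,fx=s,fy=s,interpolation=cv2.INTER_CUBIC); g=cv2.GaussianBlur(g,(9,9),0)
    m=(g>225).astype(np.uint8); m=cv2.morphologyEx(m,cv2.MORPH_CLOSE,np.ones((41,41),np.uint8)) 
    for mm,z in((m,.0695),((g>110).astype(np.uint8),.012)):
        cs,_=cv2.findContours(mm,cv2.RETR_EXTERNAL,cv2.CHAIN_APPROX_NONE)
        for c in cs:
            if cv2.contourArea(c)>3000: print(z if z!=.0695 else 'bright',cv2.contourArea(c),edges(c,z if cv2.contourArea(c)>12000 else .021,np.array([225,230]),s))
E
python3 ang.py; python3 - <<'E'
from h import *
for pts,z in (([(207,206),(344,202),(352,340),(213,347)],.0695),):
    p=(np.array(pts,float)+.5)/7-.5+np.array([232,237]); w=ray('top',p,z);e=np.roll(w,-1,0)-w
    print(w.mean(0),np.degrees(np.arctan2(e[:,1],e[:,0])))
E
```

```text
bright 18739.5 ((540.350341796875, 270.4482727050781), (33.64414978027344, 33.4664421081543), 2.8254001140594482)
bright 8052.0 ((539.3185424804688, 308.244140625), (57.44109344482422, 10.833113670349121), 0.6972694993019104)
bright 8183.5 ((541.9566040039062, 232.4773712158203), (58.45792770385742, 10.933357238769531), 2.91011905670166)
0.012 254916.0 ((540.6358642578125, 270.5396423339844), (130.50128173828125, 130.01161193847656), 2.6399478912353516)
[0.53986485 0.26945455 0.0695    ] [ -89.14239544 -177.18155402   91.98470909    2.32799547]
```

The top view shows the head's top face square in the plate, centred in the crop at (278,272). Measured angles are 2.8° for the head and 2.6° for the plate, so it is square within about 0.01 rad. The scene view agrees. Next is collar B.

{"fn": "play_rows", "kwargs": {
  "travel": [
    [-0.3, -0.7, 0],
    [-0.3, -0.7, 0],
    [-0.3, -0.7, 0],
    [-0.3, -0.7, 0],
    [-0.3, -0.7, 0],
    [-0.3, -0.7, 0],
    [-0.3, -0.7, 0],
    [-0.3, -0.7, 0],
    [-0.3, -0.7, -1],
    [-0.3, -0.7, -1],
    [-0.3, -0.7, -1],
    [-0.3, -0.6, -1]
  ],
  "rotation": [
    [0, 0, 0.124],
    [0, 0, 0.124],
    [0, 0, 0.124],
    [0, 0, 0.124],
    [0, 0, 0.124],
    [0, 0, 0.124],
    [0, 0, 0.124],
    [0, 0, 0.124],
    [0, 0, 0.124],
    [0, 0, 0.124],
    [0, 0, 0.124],
    [0, 0, 0.124]
  ],
  "claw": [8.5, 8.5, 8.5, 8.5, 8.5, 8.5, 8.5, 8.5, 8.5, 8.5, 8.5, 8.5]
}}

```text
time_s: 10.85
position: [0.4442, 0.0467, 0.1357]
tool_rot: [[0.013, 0.981, 0.192], [0.017, 0.192, -0.981], [-1.0, 0.016, -0.014]]
ft_force: [-0.7, -0.3, -0.8]
grip_width: 0.0849
```

```bash
python3 t.py 44.1 3.45 8 19.57
```

```text
t 10.85 p [44.42  4.67 13.57] cm yaw 11.05 tilt [-0.017  0.013  0.   ] F [-0.7 -0.3 -0.8] M [-0.022  0.004 -0.009] w 84.9mm q6 -21.5
to go cm [-0.32 -1.22 -5.57] turn rad 0.149
```

{"fn": "play_rows", "kwargs": {
  "travel": [
    [-0.3, -1, -1],
    [0, -0.2, -2],
    [0, 0, -2],
    [0, 0, 0],
    [0, 0, 0]
  ],
  "rotation": [
    [-0.017, 0.013, 0.08],
    [0, 0, 0.04],
    [0, 0, 0],
    [0, 0, 0],
    [0, 0, 0]
  ],
  "claw": [8.5, 8.5, 8.5, 8.5, 8.5]
}}

```text
time_s: 11.27
position: [0.4423, 0.0377, 0.084]
tool_rot: [[-0.002, 0.946, 0.323], [0.001, 0.323, -0.946], [-1.0, -0.001, -0.001]]
ft_force: [0.4, -0.2, 0.6]
grip_width: 0.0853
```

```bash
python3 t.py 44.1 3.45 0.1 19.57; python3 - <<'E'
from h import *
t=env.get_image('top');s=env.get_image('scene')
crop(s,240,230,400,390,4,'pics/s4.png')
E
```

```text
t 11.27 p [44.23  3.77  8.4 ] cm yaw 18.83 tilt [-0.001 -0.002 -0.   ] F [ 0.4 -0.2  0.6] M [-0.042  0.037 -0.005] w 85.3mm q6 -29.4
to go cm [-0.13 -0.32 -8.3 ] turn rad 0.013
```

View pics/s4.png

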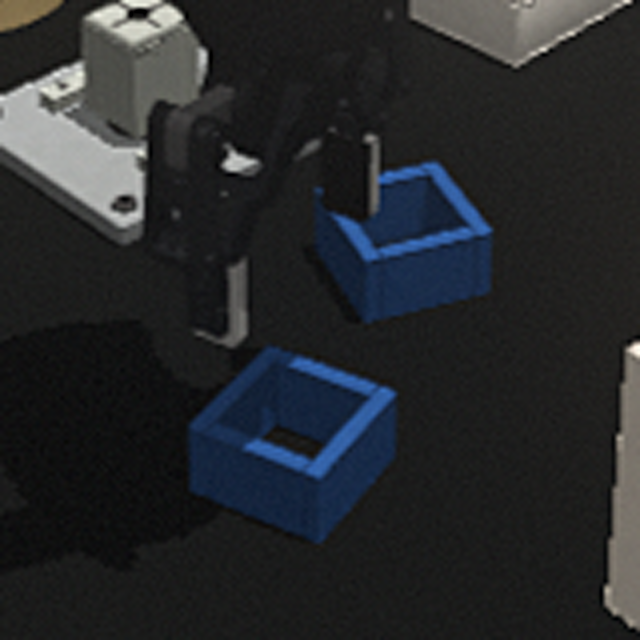

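The fingers, at crop (220,300) and (355,180), line up either side of ring B at (295,440). Correcting and descending.

{"fn": "play_rows", "kwargs": {
  "travel": [
    [-0.13, -0.32, -0.5],
    [0, 0, -0.5],
    [0, 0, -1],
    [0, 0, -1],
    [0, 0, 0],
    [0, 0, 0]
  ],
  "rotation": [
    [0, 0, 0.013],
    [0, 0, 0],
    [0, 0, 0],
    [0, 0, 0],
    [0, 0, 0],
    [0, 0, 0]
  ],
  "claw": [8.5, 8.5, 8.5, 8.5, 8.5, 8.5]
}}

```text
time_s: 11.87
position: [0.4433, 0.0343, 0.0563]
tool_rot: [[0.008, 0.942, 0.337], [-0.001, 0.337, -0.942], [-1.0, 0.007, 0.004]]
ft_force: [-0.2, -0.1, 0.3]
grip_width: 0.0849
```

```bash
python3 t.py 44.1 3.45 0.1 19.57
```

```text
t 11.87 p [44.33  3.43  5.63] cm yaw 19.68 tilt [0.001 0.008 0.   ] F [-0.2 -0.1  0.3] M [-0.02  -0.029 -0.002] w 84.9mm q6 -30.6
to go cm [-0.23  0.02 -5.53] turn rad -0.002
```

{"fn": "play_rows", "kwargs": {
  "travel": [
    [-0.23, 0.02, -0.5],
    [-0.05, 0, -0.8],
    [-0.05, 0, -0.8],
    [-0.05, 0, -0.8],
    [-0.05, 0, -0.8],
    [0, 0, -0.4],
    [0, 0, 0],
    [0, 0, 0]
  ],
  "rotation": [
    [0.001, 0.008, 0],
    [0, 0.002, 0],
    [0, 0.002, 0],
    [0, 0.002, 0],
    [0, 0.002, 0],
    [0, 0, 0],
    [0, 0, 0],
    [0, 0, 0]
  ],
  "claw": [8.5, 8.5, 8.5, 8.5, 8.5, 8.5, 8.5, 8.5]
}}

```text
time_s: 12.53
position: [0.4389, 0.0344, 0.0118]
tool_rot: [[-0.008, 0.942, 0.337], [0.0, 0.337, -0.942], [-1.0, -0.008, -0.003]]
ft_force: [-0.1, -0.1, -0.0]
grip_width: 0.0847
```

```bash
python3 t.py 44.1 3.45 0.1 19.57
```

```text
t 12.53 p [43.89  3.44  1.18] cm yaw 19.67 tilt [-0.    -0.008 -0.   ] F [-0.1 -0.1 -0. ] M [-0.022 -0.021  0.04 ] w 84.7mm q6 -30.5
to go cm [ 0.21  0.01 -1.08] turn rad -0.002
```

{"fn": "play_rows", "kwargs": {
  "travel": [
    [0.2, 0.01, -0.4],
    [0, 0, -0.4],
    [0, 0, -0.2],
    [0, 0, 0],
    [0, 0, 0]
  ],
  "rotation": [
    [0, -0.008, -0.002],
    [0, 0, 0],
    [0, 0, 0],
    [0, 0, 0],
    [0, 0, 0]
  ],
  "claw": [8.5, 8.5, 8.5, 8.5, 8.5]
}}

```text
time_s: 12.95
position: [0.4416, 0.0344, 0.0012]
tool_rot: [[0.002, 0.942, 0.335], [-0.0, 0.335, -0.942], [-1.0, 0.002, 0.001]]
ft_force: [-0.0, 0.8, -0.3]
grip_width: 0.0851
```

```bash
python3 t.py 44.1 3.45 0.1 19.57
```

```text
t 12.95 p [44.16  3.44  0.12] cm yaw 19.55 tilt [0.    0.002 0.   ] F [-0.   0.8 -0.3] M [ 0.055 -0.08   0.031] w 85.1mm q6 -30.5
to go cm [-0.06  0.01 -0.02] turn rad 0.0
```

{"fn": "play_rows", "kwargs": {
  "travel": [
    [-0.06, 0, 0.1],
    [0, 0, 0],
    [0, 0, 0],
    [0, 0, 0],
    [0, 0, 0],
    [0, 0, 0],
    [0, 0, 0],
    [0, 0, 0]
  ],
  "rotation": [
    [0, 0.002, 0],
    [0, 0, 0],
    [0, 0, 0],
    [0, 0, 0],
    [0, 0, 0],
    [0, 0, 0],
    [0, 0, 0],
    [0, 0, 0]
  ],
  "claw": [5, 5, 5, 5, 5, 5, 5, 5],
  "squeeze": 30
}}

```text
time_s: 13.62
position: [0.4409, 0.0345, 0.0027]
tool_rot: [[0.0, 0.942, 0.335], [-0.0, 0.335, -0.942], [-1.0, 0.0, 0.0]]
ft_force: [0.0, 0.0, -0.3]
grip_width: 0.0594
```

```bash
python3 t.py 44.1 3.45 0.1 19.57
```

```text
t 13.62 p [44.09  3.45  0.27] cm yaw 19.55 tilt [0. 0. 0.] F [ 0.   0.  -0.3] M [ 0.038 -0.068 -0.043] w 59.4mm q6 -30.5
to go cm [ 0.01  0.   -0.17] turn rad 0.0
```

Gripped at 59.4 mm. Lift and carry over.

{"fn": "play_rows", "kwargs": {
  "travel": [
    [0, 0, 0.5],
    [0, 0, 1],
    [0, 0, 2],
    [0, 0, 2],
    [0, 0, 2.5],
    [0, 0, 2.5],
    [0, 0, 1],
    [0, 0, 0]
  ],
  "rotation": [
    [0, 0, 0],
    [0, 0, 0],
    [0, 0, 0],
    [0, 0, 0],
    [0, 0, 0],
    [0, 0, 0],
    [0, 0, 0],
    [0, 0, 0]
  ],
  "claw": [5, 5, 5, 5, 5, 5, 5, 5]
}}

```text
time_s: 14.28
position: [0.438, 0.0349, 0.1235]
tool_rot: [[-0.006, 0.942, 0.335], [0.001, 0.335, -0.942], [-1.0, -0.005, -0.003]]
ft_force: [0.5, -0.1, -2.4]
grip_width: 0.0595
```

```bash
python3 t.py 54.03 27.1 11 2.6; python3 - <<'E'
from h import *
crop(env.get_image('scene'),230,200,400,360,4,'pics/s5.png')
E
```

```text
t 14.28 p [43.8   3.49 12.35] cm yaw 19.55 tilt [-0.001 -0.006 -0.   ] F [ 0.5 -0.1 -2.4] M [-0.023 -0.029 -0.013] w 59.5mm q6 -30.5
to go cm [10.23 23.61 -1.35] turn rad -0.296
```

View pics/s5.png

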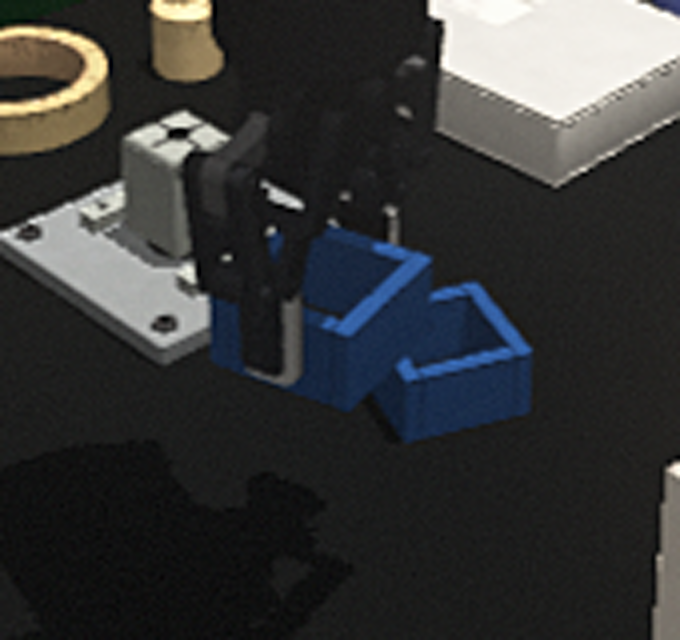

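Ring B is held level, with the finger near the middle of its near face (crop (275,340)). Carrying it over the head.

{"fn": "play_rows", "kwargs": {
  "travel": [
    [0.6, 1.3, 0],
    [0.9, 2.1, 0],
    [0.9, 2.1, 0],
    [0.9, 2.1, 0],
    [0.9, 2.1, 0],
    [0.9, 2.1, 0],
    [0.9, 2.1, 0],
    [0.9, 2.1, 0],
    [0.9, 2.1, 0],
    [0.9, 2.1, 0],
    [0.6, 1.3, 0],
    [0.2, 0.5, 0]
  ],
  "rotation": [
    [0, -0.006, -0.026],
    [0, 0, -0.026],
    [0, 0, -0.026],
    [0, 0, -0.026],
    [0, 0, -0.026],
    [0, 0, -0.026],
    [0, 0, -0.026],
    [0, 0, -0.026],
    [0, 0, -0.026],
    [0, 0, -0.026],
    [0, 0, -0.026],
    [0, 0, 0]
  ],
  "claw": [5, 5, 5, 5, 5, 5, 5, 5, 5, 5, 5, 5]
}}

```text
time_s: 15.33
position: [0.5282, 0.2641, 0.1065]
tool_rot: [[-0.028, 0.999, 0.037], [0.001, 0.037, -0.999], [-1.0, -0.028, -0.002]]
ft_force: [-0.0, -1.1, -2.5]
grip_width: 0.0595
```

```bash
python3 t.py 54.03 27.1 9.5 2.6
```

```text
t 15.33 p [52.82 26.41 10.65] cm yaw 2.10 tilt [-0.001 -0.028 -0.   ] F [-0.  -1.1 -2.5] M [-0.003 -0.01  -0.026] w 59.5mm q6 12.6
to go cm [ 1.21  0.69 -1.15] turn rad 0.009
```

{"fn": "play_rows", "kwargs": {
  "travel": [
    [0.9, 0.5, 0],
    [0, 0, 0],
    [0, 0, 0]
  ],
  "rotation": [
    [0, -0.026, 0.009],
    [0, 0, 0],
    [0, 0, 0]
  ],
  "claw": [5, 5, 5]
}}

```text
time_s: 15.58
position: [0.5367, 0.2691, 0.1031]
tool_rot: [[-0.005, 0.999, 0.05], [-0.002, 0.05, -0.999], [-1.0, -0.005, 0.001]]
ft_force: [-0.0, -0.0, -1.6]
grip_width: 0.0594
```

```bash
python3 t.py 54.03 27.1 9.5 2.6
```

```text
t 15.58 p [53.67 26.91 10.31] cm yaw 2.85 tilt [ 0.002 -0.005  0.   ] F [-0.  -0.  -1.6] M [ 0.036  0.017 -0.016] w 59.4mm q6 12.5
to go cm [ 0.36  0.19 -0.81] turn rad -0.004
```

{"fn": "play_rows", "kwargs": {
  "travel": [
    [0.36, 0.2, 0],
    [0, 0, 0],
    [0, 0, 0],
    [0, 0, 0]
  ],
  "rotation": [
    [0.002, -0.005, -0.004],
    [0, 0, 0],
    [0, 0, 0],
    [0, 0, 0]
  ],
  "claw": [5, 5, 5, 5]
}}

```text
time_s: 15.92
position: [0.5401, 0.2688, 0.103]
tool_rot: [[-0.001, 0.999, 0.044], [-0.0, 0.044, -0.999], [-1.0, -0.001, 0.0]]
ft_force: [1.0, -0.0, -1.9]
grip_width: 0.0596
```

```bash
python3 t.py 54.03 27.1 9.5 2.6; python3 - <<'E'
from h import *
t=env.get_image('top')
crop(t,222,217,334,319,7,'pics/t6.png')
crop(env.get_image('scene'),210,170,350,300,5,'pics/s6.png')
E
```

```text
t 15.92 p [54.01 26.88 10.3 ] cm yaw 2.50 tilt [ 0.    -0.001  0.   ] F [ 1.  -0.  -1.9] M [-0.002  0.009 -0.037] w 59.6mm q6 12.7
to go cm [ 0.02  0.22 -0.8 ] turn rad 0.002
```

View pics/t6.png

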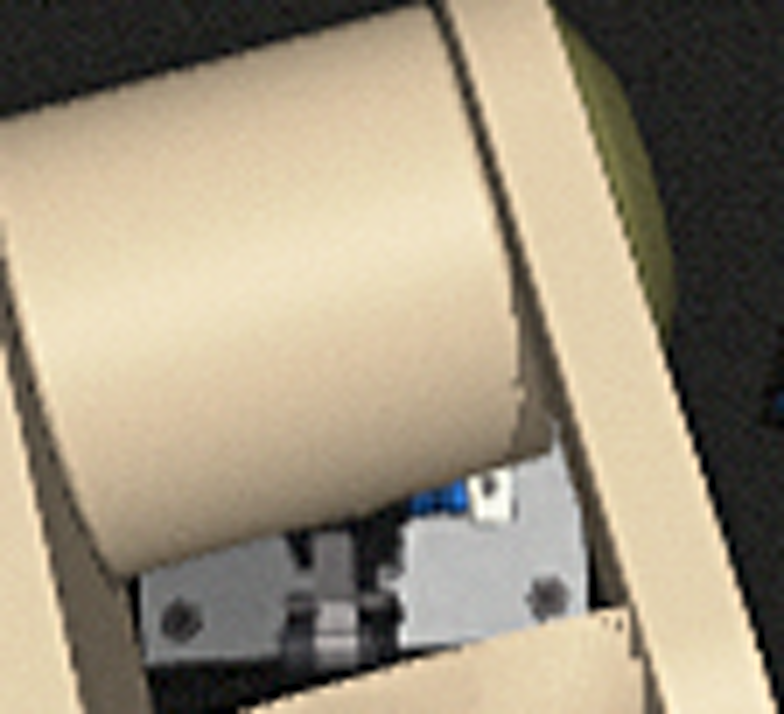

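View pics/s6.png

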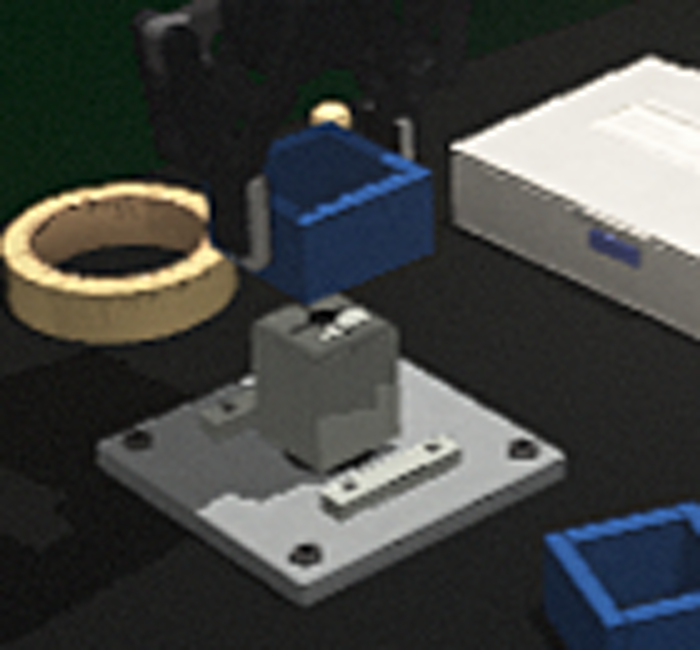

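```bash
cat > cp.py <<'E'
from h import *
def corners(cx,cy,yaw,half,z):
    a=np.radians(yaw);R=np.array([[np.cos(a),-np.sin(a)],[np.sin(a),np.cos(a)]])
    q=np.array([(-1,-1),(1,-1),(1,1),(-1,1)])*half@R.T+[cx,cy]
    return np.c_[q,np.full(4,z)]
E
python3 - <<'E'
from cp import *
f=lambda P:((proj('scene',P)-[210,170]+.5)*5-.5).round(0).tolist()
print('bot',f(corners(.5401,.2688,2.5,.03,.1003)));print('top',f(corners(.5401,.2688,2.5,.03,.1343)))
print('d/dx,dy 5mm',np.array(f([[.5451,.2688,.1343]]))-f([[.5401,.2688,.1343]]),np.array(f([[.5401,.2738,.1343]]))-f([[.5401,.2688,.1343]]))
print('head bevel base',f(corners(.5403,.2704,2.7,.02,.0655)))
print('plate',f(corners(.5406,.2705,2.64,.065,.012)))
E
```

```text
bot [[310.0, 308.0], [437.0, 254.0], [336.0, 199.0], [210.0, 249.0]]
top [[305.0, 225.0], [435.0, 172.0], [332.0, 119.0], [204.0, 168.0]]
d/dx,dy 5mm [[11. -4.]] [[-8. -5.]]
head bevel base [[316.0, 369.0], [399.0, 333.0], [333.0, 294.0], [250.0, 330.0]]
plate [[303.0, 587.0], [568.0, 456.0], [355.0, 332.0], [95.0, 445.0]]
```

```bash
python3 - <<'E'
from cp import *
s=env.get_image('scene'); cv2.imwrite('pics/scene6.png',s[:,:,::-1])
sub=s[185:245,255:305]; k=12
im=cv2.resize(sub[:,:,::-1],None,fx=k,fy=k,interpolation=cv2.INTER_CUBIC); im=cv2.convertScaleAbs(im,alpha=1.8)
for z in(.1003,.1343):
    p=((proj('scene',corners(.5401,.2688,2.5,.03,z))-[255,185]+.5)*k-.5).astype(int)
    cv2.polylines(im,[p],True,(0,0,255),1)
cv2.imwrite('pics/z6.png',im[:600]); 
E
```

```text
(no output)
```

View pics/z6.png

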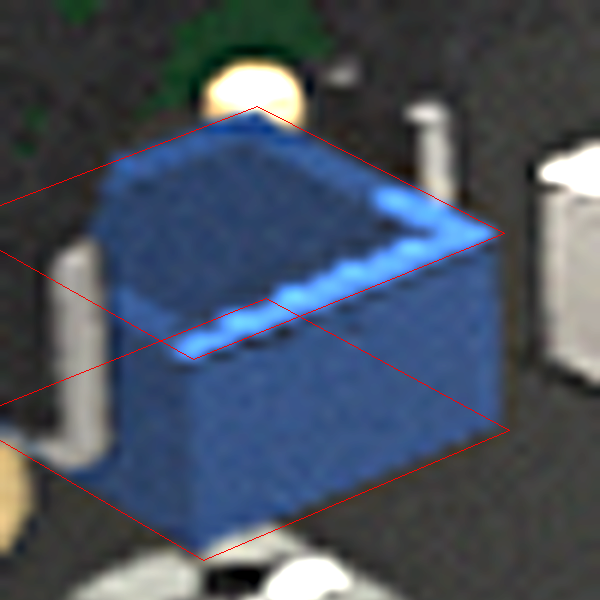

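```bash
python3 - <<'E'
from cp import *
s=cv2.imread('pics/scene3.png')
x0,y0,k=250,220,12
im=cv2.resize(s[y0:y0+50,x0:x0+50],None,fx=k,fy=k,interpolation=cv2.INTER_CUBIC); im=cv2.convertScaleAbs(im,alpha=1.3)
for z,h,c in((.0655,.02,(0,0,255)),(.018,.02,(0,255,0))):
    p=((proj('scene',corners(.5403,.2704,2.7,h,z))-[x0,y0]+.5)*k-.5).astype(int)
    cv2.polylines(im,[p],True,c,1)
cv2.imwrite('pics/z7.png',im)
E
```

```text
(no output)
```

View pics/z7.png

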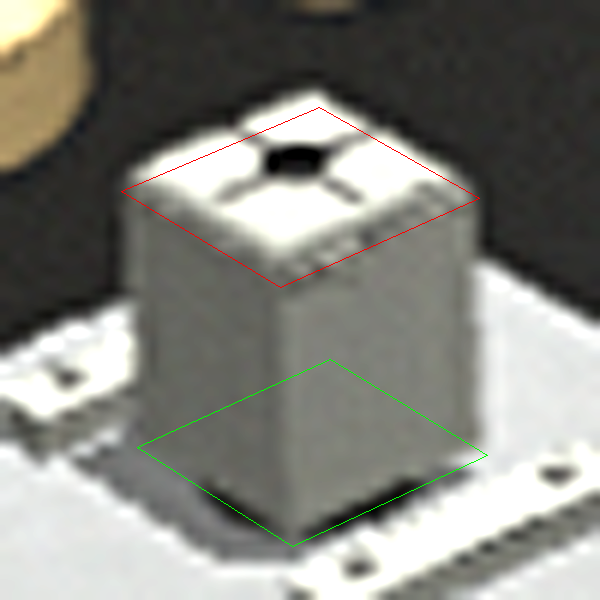

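The collar and the head show the same small offset (about −0.5 px) from their predictions, so the two frames agree and the target (54.03, 27.1) holds. Lowering in small steps.

{"fn": "play_rows", "kwargs": {
  "travel": [
    [0.02, 0.2, -0.3],
    [0, 0, -0.4],
    [0, 0, -0.4],
    [0, 0, 0],
    [0, 0, 0]
  ],
  "rotation": [
    [0, 0, 0],
    [0, 0, 0],
    [0, 0, 0],
    [0, 0, 0],
    [0, 0, 0]
  ],
  "claw": [5, 5, 5, 5, 5]
}}

```text
time_s: 16.48
position: [0.5401, 0.2713, 0.0907]
tool_rot: [[-0.001, 0.999, 0.044], [-0.0, 0.044, -0.999], [-1.0, -0.001, 0.0]]
ft_force: [1.0, -1.2, -3.7]
grip_width: 0.0596
```

```bash
python3 t.py 54.03 27.1 7.5 2.6
```

```text
t 16.48 p [54.01 27.13  9.07] cm yaw 2.52 tilt [ 0.    -0.001  0.   ] F [ 1.  -1.2 -3.7] M [ 0.01  -0.019  0.005] w 59.6mm q6 12.9
to go cm [ 0.02 -0.03 -1.57] turn rad 0.001
```

{"fn": "play_rows", "kwargs": {
  "travel": [
    [0.02, 0, -0.35],
    [0, 0, -0.35],
    [0, 0, -0.35],
    [0, 0, -0.35],
    [0, 0, -0.3],
    [0, 0, 0]
  ],
  "rotation": [
    [0, 0, 0.002],
    [0, 0, 0],
    [0, 0, 0],
    [0, 0, 0],
    [0, 0, 0],
    [0, 0, 0]
  ],
  "claw": [5, 5, 5, 5, 5, 5]
}}

```text
time_s: 16.98
position: [0.5402, 0.2712, 0.0716]
tool_rot: [[-0.001, 0.999, 0.046], [-0.0, 0.046, -0.999], [-1.0, -0.001, 0.0]]
ft_force: [0.3, -0.1, -2.2]
grip_width: 0.0593
```

```bash
python3 t.py 54.03 27.1 6.5 2.6
```

```text
t 16.98 p [54.02 27.12  7.16] cm yaw 2.65 tilt [ 0.    -0.001  0.   ] F [ 0.3 -0.1 -2.2] M [-0.024 -0.021  0.062] w 59.3mm q6 12.8
to go cm [ 0.01 -0.02 -0.66] turn rad -0.001
```

{"fn": "play_rows", "kwargs": {
  "travel": [
    [0, 0, -0.15],
    [0, 0, -0.15],
    [0, 0, -0.15],
    [0, 0, -0.15],
    [0, 0, 0]
  ],
  "rotation": [
    [0, 0, 0],
    [0, 0, 0],
    [0, 0, 0],
    [0, 0, 0],
    [0, 0, 0]
  ],
  "claw": [5, 5, 5, 5, 5]
}}

```text
time_s: 17.4
position: [0.5403, 0.2713, 0.065]
tool_rot: [[-0.001, 0.999, 0.046], [-0.0, 0.046, -0.999], [-1.0, -0.001, 0.0]]
ft_force: [0.1, 0.9, -2.4]
grip_width: 0.0596
```

```bash
python3 t.py 54.03 27.1 6.0 2.6; python3 - <<'E'
from h import *
crop(env.get_image('scene'),230,180,330,290,5,'pics/s8.png')
E
```

```text
t 17.40 p [54.03 27.13  6.5 ] cm yaw 2.65 tilt [ 0.    -0.001  0.   ] F [ 0.1  0.9 -2.4] M [ 0.035  0.029 -0.045] w 59.6mm q6 12.8
to go cm [-0.   -0.03 -0.5 ] turn rad -0.001
```

View pics/s8.png

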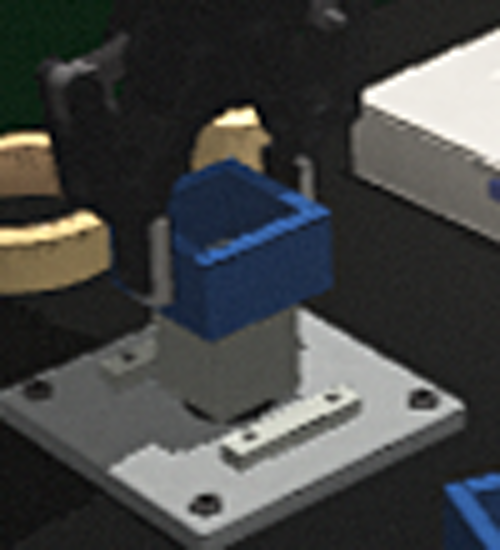

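The collar has entered over the head's chamfer with no rise in force. Continuing.

{"fn": "play_rows", "kwargs": {
  "travel": [
    [0, 0, -0.15],
    [0, 0, -0.15],
    [0, 0, -0.2],
    [0, 0, -0.2],
    [0, 0, -0.2],
    [0, 0, -0.2],
    [0, 0, -0.2],
    [0, 0, 0]
  ],
  "rotation": [
    [0, 0, 0],
    [0, 0, 0],
    [0, 0, 0],
    [0, 0, 0],
    [0, 0, 0],
    [0, 0, 0],
    [0, 0, 0],
    [0, 0, 0]
  ],
  "claw": [5, 5, 5, 5, 5, 5, 5, 5]
}}

```text
time_s: 18.12
position: [0.5405, 0.2713, 0.051]
tool_rot: [[-0.0, 0.999, 0.046], [0.0, 0.046, -0.999], [-1.0, -0.0, -0.0]]
ft_force: [0.1, -0.3, -2.0]
grip_width: 0.0595
```

```bash
python3 t.py 54.03 27.1 6.0 2.6
```

```text
t 18.12 p [54.05 27.13  5.1 ] cm yaw 2.65 tilt [-0. -0. -0.] F [ 0.1 -0.3 -2. ] M [0.014 0.033 0.002] w 59.5mm q6 12.8
to go cm [-0.02 -0.03  0.9 ] turn rad -0.001
```

{"fn": "play_rows", "kwargs": {
  "travel": [
    [0, 0, -0.2],
    [0, 0, -0.25],
    [0, 0, -0.25],
    [0, 0, -0.25],
    [0, 0, -0.25],
    [0, 0, -0.25],
    [0, 0, -0.25],
    [0, 0, -0.25],
    [0, 0, 0]
  ],
  "rotation": [
    [0, 0, 0],
    [0, 0, 0],
    [0, 0, 0],
    [0, 0, 0],
    [0, 0, 0],
    [0, 0, 0],
    [0, 0, 0],
    [0, 0, 0],
    [0, 0, 0]
  ],
  "claw": [5, 5, 5, 5, 5, 5, 5, 5, 5]
}}

```text
time_s: 18.87
position: [0.5405, 0.2713, 0.0291]
tool_rot: [[-0.001, 0.999, 0.046], [-0.0, 0.046, -0.999], [-1.0, -0.001, 0.0]]
ft_force: [0.1, -0.4, -1.9]
grip_width: 0.0595
```

```bash
python3 t.py 54.03 27.1 1.47 2.6
```

```text
t 18.87 p [54.05 27.13  2.91] cm yaw 2.65 tilt [ 0.    -0.001  0.   ] F [ 0.1 -0.4 -1.9] M [ 0.004 -0.003  0.023] w 59.5mm q6 12.8
to go cm [-0.02 -0.03 -1.44] turn rad -0.001
```

{"fn": "play_rows", "kwargs": {
  "travel": [
    [0, 0, -0.15],
    [0, 0, -0.15],
    [0, 0, -0.15],
    [0, 0, -0.15],
    [0, 0, -0.15],
    [0, 0, 0]
  ],
  "rotation": [
    [0, 0, 0],
    [0, 0, 0],
    [0, 0, 0],
    [0, 0, 0],
    [0, 0, 0],
    [0, 0, 0]
  ],
  "claw": [5, 5, 5, 5, 5, 5]
}}

```text
time_s: 19.37
position: [0.5406, 0.2713, 0.021]
tool_rot: [[-0.0, 0.999, 0.046], [0.0, 0.046, -0.999], [-1.0, -0.0, -0.0]]
ft_force: [-0.2, -0.2, -2.1]
grip_width: 0.0597
```

```bash
python3 t.py 54.03 27.1 1.47 2.6; python3 - <<'E'
from h import *
crop(env.get_image('scene'),230,190,330,290,6,'pics/s9.png')
E
```

```text
t 19.37 p [54.06 27.13  2.1 ] cm yaw 2.65 tilt [-0. -0. -0.] F [-0.2 -0.2 -2.1] M [-0.013 -0.019 -0.036] w 59.7mm q6 12.8
to go cm [-0.03 -0.03 -0.63] turn rad -0.001
```

View pics/s9.png

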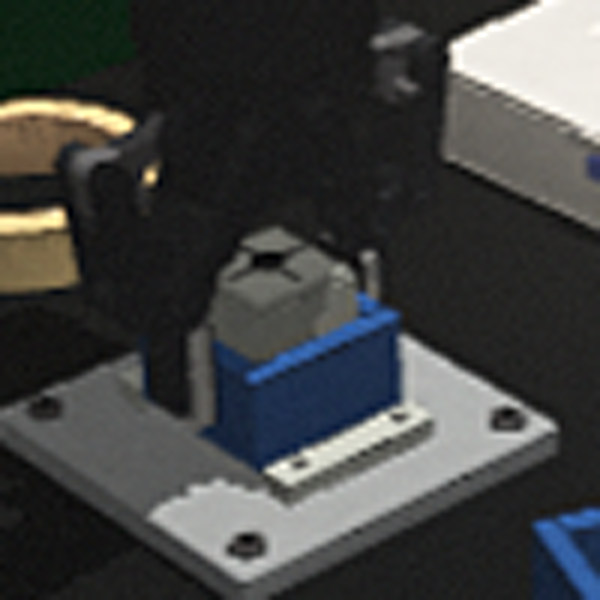

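The collar is between the rails, 6 mm from home. Lowering gently, stopping just short.

{"fn": "play_rows", "kwargs": {
  "travel": [
    [0, 0, -0.12],
    [0, 0, -0.12],
    [0, 0, -0.12],
    [0, 0, -0.1],
    [0, 0, 0]
  ],
  "rotation": [
    [0, 0, 0],
    [0, 0, 0],
    [0, 0, 0],
    [0, 0, 0],
    [0, 0, 0]
  ],
  "claw": [5, 5, 5, 5, 5]
}}

```text
time_s: 19.83
position: [0.5408, 0.2714, 0.0163]
tool_rot: [[0.0, 0.999, 0.046], [0.0, 0.046, -0.999], [-1.0, 0.0, -0.0]]
ft_force: [-0.0, -0.1, -2.1]
grip_width: 0.0596
```

```bash
python3 t.py 54.03 27.1 1.47 2.6
```

```text
t 19.83 p [54.08 27.14  1.63] cm yaw 2.65 tilt [-0.  0.  0.] F [-0.  -0.1 -2.1] M [0.014 0.002 0.029] w 59.6mm q6 12.8
to go cm [-0.05 -0.04 -0.16] turn rad -0.001
```

{"fn": "play_rows", "kwargs": {
  "travel": [
    [0, 0, -0.05],
    [0, 0, -0.04],
    [0, 0, 0]
  ],
  "rotation": [
    [0, 0, 0],
    [0, 0, 0],
    [0, 0, 0]
  ],
  "claw": [5, 5, 5]
}}

```text
time_s: 20.08
position: [0.5408, 0.2714, 0.0153]
tool_rot: [[0.0, 0.999, 0.046], [0.0, 0.046, -0.999], [-1.0, 0.0, -0.0]]
ft_force: [-0.2, 0.1, -1.3]
grip_width: 0.0598
```

```bash
python3 t.py 54.03 27.1 1.47 2.6
```

```text
t 20.08 p [54.08 27.14  1.53] cm yaw 2.65 tilt [-0.  0.  0.] F [-0.2  0.1 -1.3] M [-0.034 -0.037  0.027] w 59.8mm q6 12.8
to go cm [-0.05 -0.04 -0.06] turn rad -0.001
```

{"fn": "play_rows", "kwargs": {
  "travel": [
    [0, 0, -0.04],
    [0, 0, 0]
  ],
  "rotation": [
    [0, 0, 0],
    [0, 0, 0]
  ],
  "claw": [5, 5]
}}

```text
time_s: 20.25
position: [0.5409, 0.2714, 0.0149]
tool_rot: [[0.001, 0.999, 0.046], [0.0, 0.046, -0.999], [-1.0, 0.001, -0.0]]
ft_force: [-0.6, 0.3, -1.2]
grip_width: 0.0593
```

```bash
python3 t.py 54.03 27.1 1.47 2.6
```

```text
t 20.25 p [54.09 27.14  1.49] cm yaw 2.66 tilt [-0.     0.001  0.   ] F [-0.6  0.3 -1.2] M [0.039 0.    0.023] w 59.3mm q6 12.8
to go cm [-0.06 -0.04 -0.02] turn rad -0.001
```

{"fn": "play_rows", "kwargs": {
  "travel": [
    [0, 0, 0],
    [0, 0, 0],
    [0, 0, 0],
    [0, 0, 0],
    [0, 0, 0],
    [0, 0, 0]
  ],
  "rotation": [
    [0, 0, 0],
    [0, 0, 0],
    [0, 0, 0],
    [0, 0, 0],
    [0, 0, 0],
    [0, 0, 0]
  ],
  "claw": [6.5, 7, 8, 8.4, 8.4, 8.4]
}}

```text
time_s: 20.75
position: [0.5419, 0.2716, 0.0163]
tool_rot: [[0.004, 0.999, 0.046], [0.001, 0.046, -0.999], [-1.0, 0.004, -0.001]]
ft_force: [-0.4, -0.6, 0.0]
grip_width: 0.0842
```

```bash
python3 t.py 54.03 27.1 1.47 2.6
```

```text
t 20.75 p [54.19 27.16  1.63] cm yaw 2.65 tilt [-0.001  0.004  0.   ] F [-0.4 -0.6  0. ] M [-0.065  0.008  0.02 ] w 84.2mm q6 12.8
to go cm [-0.16 -0.06 -0.16] turn rad -0.001
```

Retreat straight up, then aside, and look.

{"fn": "play_rows", "kwargs": {
  "travel": [
    [-0.1, 0, 0.5],
    [0, 0, 1],
    [0, 0, 2],
    [0, 0, 2],
    [0, 0, 3],
    [0, 0, 3],
    [-2, -3, 2],
    [-2, -4, 0],
    [-2, -4, 0],
    [-2, -4, 0],
    [0, -2, 0],
    [0, 0, 0]
  ],
  "rotation": [
    [0, 0, 0],
    [0, 0, 0],
    [0, 0, 0],
    [0, 0, 0],
    [0, 0, 0],
    [0, 0, 0],
    [0, 0, 0],
    [0, 0, 0],
    [0, 0, 0],
    [0, 0, 0],
    [0, 0, 0],
    [0, 0, 0]
  ],
  "claw": [8.4, 8.4, 8.4, 8.4, 8.4, 8.4, 8.4, 8.4, 8.4, 8.4, 8.4, 8.4]
}}

```text
time_s: 21.75
position: [0.4586, 0.1031, 0.1661]
tool_rot: [[0.015, 0.999, 0.051], [0.001, 0.051, -0.999], [-1.0, 0.015, -0.0]]
ft_force: [1.2, 0.3, 0.6]
grip_width: 0.0839
```

```bash
python3 t.py; python3 - <<'E'
from cp import *
t=env.get_image('top');s=env.get_image('scene')
cv2.imwrite('pics/top9.png',t[:,:,::-1])
crop(t,232,237,314,319,7,'pics/t9.png'); crop(s,225,200,325,300,6,'pics/s10.png')
f=lambda P:((proj('scene',P)-[225,200]+.5)*6-.5).round(0).tolist()
g=lambda P:((proj('top',P)-[232,237]+.5)*7-.5).round(0).tolist()
print('pred top of collar home: scene',f(corners(.5404,.2706,2.7,.03,.046)),'top',g(corners(.5404,.2706,2.7,.03,.046)))
E
```

```text
t 21.75 p [45.86 10.31 16.61] cm yaw 2.94 tilt [-0.001  0.015  0.   ] F [1.2 0.3 0.6] M [-0.013 -0.021 -0.028] w 83.9mm q6 -4.8
pred top of collar home: scene [[287.0, 341.0], [436.0, 273.0], [316.0, 204.0], [170.0, 267.0]] top [[392.0, 378.0], [380.0, 166.0], [167.0, 179.0], [177.0, 392.0]]
```

View pics/t9.png

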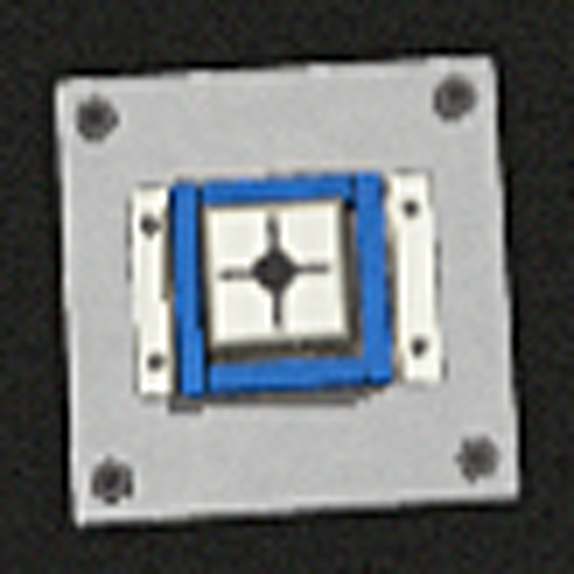

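View pics/s10.png

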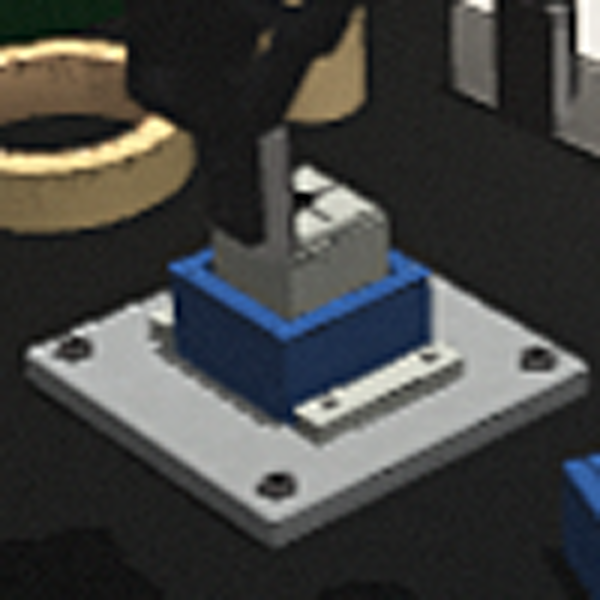

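View pics/top9.png

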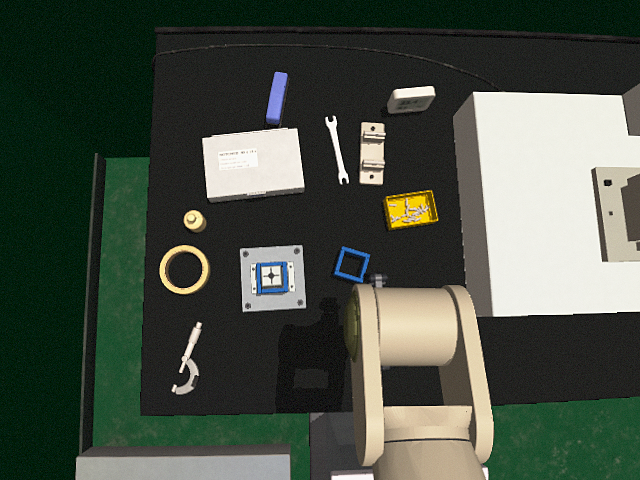

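The top view shows the collar level between the rails: its corners at crop (170,185) to (393,382) are within about 1.2 mm of the home prediction. The head is still square and the bystanders have not moved. Handing in.

```bash
python3 - <<'E'
from rig import env
print(env.observe()['time_s']); env.close_job()
E
```

```text
21.85
the job is handed in; nothing more can be done
```

The head is screwed down square past its take-up, and the blue collar stands home over it between the rails. I handed the job in at 21.9 s; no verdict was reported.

- **Head:** I turned it clockwise and felt the take-up about 1.2 rad from the start, as the moment rose from about 0.03 to 0.26 N·m. I carried on about 1.1 rad to the next square position, with about 0.06 rad extra for spring-back. After release, the head measured 2.8° against the plate's 2.6° in the top view, square within about 0.01 rad.
- **Collar:** I took ring B, the one farthest to the robot's right, and lowered it over the head. No contact force above noise showed on the readings between steps. The last pictures show it on the plate between the rails, within about 1.2 mm of its predicted home position, and the robot clear of everything.
- **Bystanders:** none appear to have moved.
- **Disagreement:** the gripped-head position and the camera differed by about 1.5 mm in y. I aimed between the two, and it stayed inside the play.

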